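# Lock the bookend with a T-slot stop

### The arm

A 6-joint arm with a two-finger parallel gripper is mounted at the origin on the work surface. World frame = base frame: x ahead of the robot, y to its left, z up, the work surface at z = 0. Lengths are in m, angles in rad, forces in N, time in s.
With the tool pointing down it reaches from about 0.4 to 0.825 m from the base axis. Payload 7 kg.
Tool frame: the origin (TCP) lies between the finger pads; the fingertips stand 8 mm ahead of it and the grasp point (between the pads) lies 11 mm behind it (arm.finger_overhang is the distance from the TCP to the fingertips, in m); z points along the fingers, y is the line along which they close (so a half turn about z gives the same grasp; the last joint's range is limited). The gripper opens to 88 mm and grips with 3 to 60 N. Pads are 19 mm wide; open, the fingers measure 130 mm over their backs; the gripper's body (78 mm by 193 mm) begins 47 mm behind the grasp point.
Start: joints at [1.451, 0.359, 0.012, 0, -1.224, -0.288], TCP at [0.268, 0.62, 0.235] pointing down, gripper open.
Joint ranges: [-3.07, 3.07], [-1.43, 2.12], [-1.02, 1.25], [-3.03, 1.67], [-3.05, -0], [-3.03, 3.03]. Speed limits (rad/s): [2.39, 2.39, 3.01, 3.14, 3.14, 3.14].

### API

Orientations are given as [roll, pitch, yaw] about the fixed x, y, z axes, in that order (R = Rz(yaw) Ry(pitch) Rx(roll)).
In Python, from station import arm gives the robot as it stands.
- The arm moves only by the tool move_arm, never from a script. Its argument "rows" is text: rows parted by semicolons, each of 7 numbers parted by spaces: the turn, a rotation vector about the tool's x, y, z in degrees, then the shift along the tool's x, y, z in m, then the finger opening in m, from 0 to 0.0876. A call has 1 to 8 rows; each row shifts and turns the commanded pose from where the row before left it, along the tool's axes as they then stand; what a row does not reach is not made up. A row lasts 1/8 s, in which the tool goes at most 62.5 mm and 10.7 degrees, less where a joint would pass 70% of its speed; a pose out of reach is approached as far as the arm can. A call is refused whole if a number of a shift passes 0.0625 or a number of a turn 10.7, either way. A call with a gripper value outside its range is refused whole. The fingers move at their own pace and stop on an object; "squeeze" is the grip in N (left out, the last holds). Time passes only in rows, so rows that do not move let the fingers close. It gives the time, the measured TCP pose, the force, the opening and the grip force at its end, in the units of the state.
- arm.get_state(): the state, without advancing time (a new reading comes with each control period).
- arm.grab_frame(name): name is "scene" or "side" or "wrist"; returns (picture, depth): 480x640x3 uint8, blue, green, red; 480x640 float32, m along the optical axis (not along the pixel's ray), 0 where there is no reading.
- arm.camera_model(name): a dict with "mtx" (3x3 intrinsics, pixels), "k1" (the pictures are not rectified: a ray, as slopes to the right and down, at radius r is drawn at 1 + k1 r^2 times it, then the intrinsics apply), "camera_from_world" (4x4, takes a point from world to camera coordinates); the wrist camera has in their place "mount" (4x4, takes a point from camera to tool coordinates, whose origin is the TCP and whose axes are the flange's). Camera axes: x right, y down, z forward; pixel columns grow to the right and rows downward; lengths in m; the calibration is good to about 2 mm. A picture is of the moment at which its call begins: read the wrist's pose just before it. camera_model takes no time and is no camera call.
- arm.job_done(): hands the job in; it is judged then, once.
The state is a dict: "t": time; "q": joint angles; "qd": joint speeds; "joint_efforts": joint torques, N m; "eef_pos": TCP position; "ee_rot": TCP orientation; "force": force on the tool from outside, world axes, zero at the start; "moment": the same for the moment, N m; "width": finger opening in m; "gripper_force": force on a finger pad.
Only numpy, scipy, OpenCV 4.12 (cv2) and the standard library are available. Lean on these libraries where they do the work, as an engineer would, in place of code of your own. Each camera call takes 0.05 s, during which the arm holds its last target. There are 200 camera calls.

### The job

Take the wing-knob T-bolt stop out of its wooden block, lower its head into the board's slot a few centimetres clear of the bookend, and slide it along until its round flange touches the edge of the bookend's foot, without shoving the bookend. Then turn the knob clockwise so that the head swings square across the slot and the rubber ring under the knob is squeezed snugly on the board, not flat. Let go, and leave the other things on the shelf where they are.

Things in the scene. Friction and masses are not known exactly. Their poses are not given: they have to be found in the camera images.
- board: Fixed pale board, 160 (x) x 440 (y) x 30 mm high. Origin: centre of its underside, z up. A T-slot runs along its y axis through the middle: opening 16 mm wide between two aluminium lips 5.5 mm thick (tops level with the board's top, 30 mm above the origin); under the lips a channel 42 mm wide, 18 mm high. Both slot ends are capped (8 mm).
- bookend: Pine bookend with books, on the board across the slot; slides along the slot if pushed with over 8 N. Origin: middle of its foot's straight near edge, level with the board's top; axes as the board's, edge along x. Foot 100 mm wide, 8 mm thick, reaching 75 mm in +y to the upright (130 mm high) and books (up to 172 mm high). The free slot is on the -y side.
- block: Fixed wooden storage block, 70 (x) x 80 (y) x 40 mm high, with a pocket 20 x 42 mm (long along y) open at the top. Origin: centre of its underside. The stop hangs in the pocket with its flange lying on the block's top.
- stop_head (a point): Centre of the steel T head at the stop's lower end: 14 (x) x 34 (y, long) x 7 mm (z), along the pocket at the start. Above it a neck, 14 (x) x 15.6 (y) x 6 mm high, with two corners rounded: in the slot the head turns only clockwise seen from above, from lengthwise to square, stopping at or a little past square. The whole stop weighs about 0.16 kg.
- knob: Black knob threaded on the stop. Origin: on its axis at the underside of the rubber ring, 9.9 to 11.5 mm above stop_head at the start. Ring 6 mm thick, then the round flange 8 mm thick (ring and flange 40 mm across), then a wing bar 14 (x) x 38 (y) x 25 mm high, its top 39 mm above the origin; at the start the bar is within 20 degrees of parallel to the head.
- knob_grip (a point): Centre of the wing bar, 26 mm above the ring's underside; axes as knob. Thread: clockwise from above moves the knob 2.5 mm per radian towards the head, with 0.06 N m drag, so a free head turns along until stopped. With the ring just on the board 1 to 2.5 mm of slack is taken up (different every time) before it clamps; then the drag grows and the knob pulls down.
- mug: White enamel mug, 80 mm wide, 85 mm high, a bystander. Origin: centre of its underside.
- bottle: Green glass bottle, 68 mm wide, 210 mm high, a bystander. Origin: centre of its underside.
- tripod: Small steel phone tripod, 115 mm high, rubber feet 100 mm apart, a bystander. Origin: on the shelf under its middle.
- remote: Black remote control, 45 x 150 x 18 mm, lying flat, a bystander. Origin: centre of its underside.
- coaster: Round cork coaster with a hole, 90 mm wide, 8 mm thick, a bystander. Origin: centre of its underside.
- ring: Black springy rubber ring under the knob's flange, 40 mm across, 6 mm thick, turning with it; origin in the middle of its underside. It presses on the board when the knob is tight and gives 12 N per mm, the knob coming down as it is squeezed (a hand must follow it down). Snug is squeezed 1 to 3 mm; at 4 mm it is flat and hard, which is over-tight.
Mind the look-alikes: they are no part of the job. Of the things like the part that bears stop_head, leave any that is green or yellow; of the rest the smaller one is meant.

How it is judged:
By the outcome, as a careful person would: the job done as asked, in the order asked, and still so for the second after the job is handed in, with the robot touching nothing.
It also fails if it takes over 72 s, if anything falls off the work surface, if the arm or the gripper's body presses on something with over 40 N, if the wrist force passes 120 N, or if a joint passes its speed limit or range.

## Working session

There is one attempt and no reset: what is moved stays moved. The work goes in short steps, Python scripts to look and compute and a tool call to move; the robot and the scene stay as the last step left them, time stands still between calls to the robot, and variables do not carry over. Pictures are saved under pics/ and viewed, at most 10 in all, crops included, and the job is handed in when it is done.

Besides the shell and the picture viewer there is one more tool, called after "Emit:" as name(argument=value, ...) on one line, values as JSON. move_arm: Moves the arm, as the interface text tells. Its arguments: {"type":"object","properties":{"rows":{"type":"string"},"squeeze":{"type":"number"}},"required":["rows"]}

```bash
ls; mkdir -p pics
cat > h.py <<'E'
import numpy as np,cv2
from station import arm
from scipy.spatial.transform import Rotation as R
def T_tool():
    s=arm.get_state();T=np.eye(4);T[:3,:3]=R.from_euler('xyz',s['ee_rot']).as_matrix();T[:3,3]=s['eef_pos'];return T
def grab(n):
    T=T_tool();im,d=arm.grab_frame(n);m=arm.camera_model(n)
    W=T@np.array(m['mount']) if n=='wrist' else np.linalg.inv(np.array(m['camera_from_world']))
    return dict(im=im,d=d,K=np.array(m['mtx']),k1=m['k1'],W=W)
def rays(g,uv):
    uv=np.asarray(uv,float).reshape(-1,2);K=g['K']
    p=np.c_[(uv[:,0]-K[0,2])/K[0,0],(uv[:,1]-K[1,2])/K[1,1]];q=p.copy()
    for _ in range(15): q=p/(1+g['k1']*(q**2).sum(1,keepdims=True))
    return np.c_[q,np.ones(len(q))]
def on_plane(g,uv,z):
    r=rays(g,uv)@g['W'][:3,:3].T;o=g['W'][:3,3];return o+r*((z-o[2])/r[:,2])[:,None]
def by_depth(g,uv):
    uv=np.asarray(uv).reshape(-1,2);d=g['d'][uv[:,1].astype(int),uv[:,0].astype(int)]
    return (rays(g,uv)*d[:,None])@g['W'][:3,:3].T+g['W'][:3,3]
def cloud(g):
    v,u=np.mgrid[0:480,0:640];P=by_depth(g,np.c_[u.ravel(),v.ravel()]).reshape(480,640,3);P[g['d']==0]=np.nan;return P
E
python3 - <<'E'
from h import *
for n in('scene','side'):
    g=grab(n);cv2.imwrite(f'pics/{n}0.png',g['im']);np.savez(n+'0.npz',**g);print(g['W'][:3,3],g['W'][:3,2],g['k1'])
print(arm.get_state())
E
```

```text
pics
[1.2127695  0.82875574 0.98317764] [-0.48276469 -0.57427963 -0.66116652] -0.13997470362985934
[-0.07437225 -0.76299024  0.70033224] [ 0.52249576  0.66339298 -0.53563788] 0.01240525842190588
{'t': 0.1, 'q': array([ 1.45109677e+00,  3.59339065e-01,  1.11379846e-02, -3.04068400e-04,
       -1.22409780e+00, -2.88080615e-01]), 'qd': array([-0.00108233, -0.00010354,  0.0024639 ,  0.00101336,  0.00065716,
        0.00027822]), 'joint_efforts': array([-3.65110136e-04, -5.84164202e+01,  2.93751383e+01,  7.01557830e+00,
        1.02283160e-02, -4.88331773e-05]), 'eef_pos': array([0.26755448, 0.61923976, 0.23369634]), 'ee_rot': array([ 3.14007080e+00, -1.52855367e-04, -4.07883588e-01]), 'force': array([ 0.48404907,  0.00633284, -0.11924905]), 'moment': array([-0.00971258,  0.02879302, -0.00506899]), 'gripper_force': 0.0, 'width': 0.08744037629414331}
```

View pics/scene0.png

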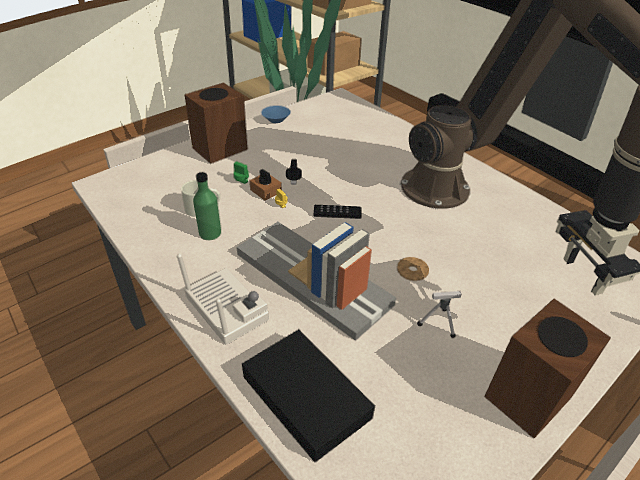

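View pics/side0.png

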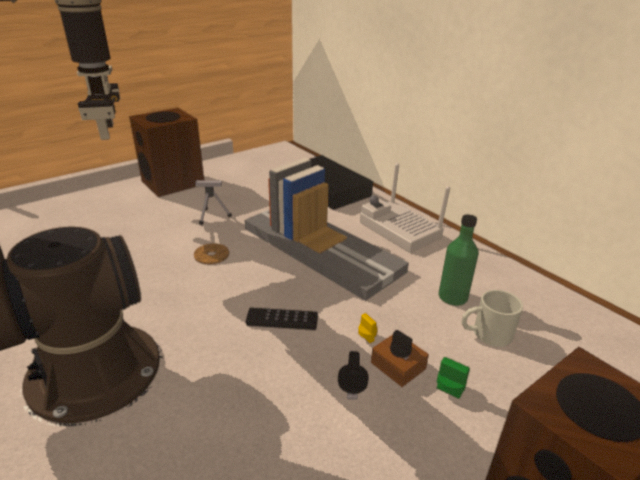

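The scene view shows the board at (315,278), with the bookend and books at (340,265). The block with a black knob is at (264,183). Candidates in scene pixels are green (240,172), yellow (281,198), the black one in the block (264,176) and a loose black one (293,170). Green and yellow are excluded, and the loose black one looks larger, so the one in the block fits. I'll measure and confirm this in an enlarged crop.

Run:
```python
from h import *
L=lambda n:dict(np.load(n+'0.npz'))
s,d=L('scene'),L('side')
for n,g,pts in(('scene',s,[(264,172),(254,187),(293,162),(240,172),(281,197),(240,248),(392,303),(300,272),(208,180),(345,212),(412,268),(195,200)]),('side',d,[(402,340),(400,365),(353,360),(353,378),(320,237),(452,385),(368,325),(262,215),(365,285),(470,222),(500,300),(282,318),(212,253)])):
    print(n);print(np.c_[pts,by_depth(g,pts).round(3)])
a=cv2.resize(s['im'][150:215,225:310],(680,520),interpolation=cv2.INTER_CUBIC)
b=d['im'][300:410,330:480]
b=cv2.resize(b,(709,520),interpolation=cv2.INTER_CUBIC)
c=np.hstack([a,b]);c=cv2.resize(c,(800,300));cv2.imwrite('pics/cand.png',c)
# block mask by height & board cloud
for n,g in(('scene',s),('side',d)):
    P=cloud(g);z=P[...,2]
    m=(abs(z-.03)<.004)&(P[...,0]>.4)&(P[...,0]<1.1)&(abs(P[...,1])<.5)
    k,lab,st,c=cv2.connectedComponentsWithStats(m.astype(np.uint8))
    for i in range(1,k):
        if st[i,4]>150: q=P[lab==i];print(n,st[i],np.nanmin(q,0).round(3),np.nanmax(q,0).round(3),cv2.minAreaRect(q[:,:2].astype(np.float32)))
```

```text
scene
[[ 2.64e+02  1.72e+02  4.73e-01 -3.26e-01  7.90e-02]
 [ 2.54e+02  1.87e+02  5.04e-01 -3.43e-01  2.50e-02]
 [ 2.93e+02  1.62e+02  3.56e-01 -3.27e-01  7.10e-02]
 [ 2.40e+02  1.72e+02  5.05e-01 -4.24e-01  4.10e-02]
 [ 2.81e+02  1.97e+02  4.79e-01 -2.26e-01  4.10e-02]
 [ 2.40e+02  2.48e+02  7.02e-01 -1.16e-01  2.80e-02]
 [ 3.92e+02  3.03e+02  5.05e-01  2.89e-01  1.80e-02]
 [ 3.00e+02  2.72e+02  6.33e-01  7.10e-02  3.80e-02]
 [ 2.08e+02  1.80e+02  5.87e-01 -5.06e-01 -1.00e-03]
 [ 3.45e+02  2.12e+02  3.51e-01 -6.80e-02  1.80e-02]
 [ 4.12e+02  2.68e+02  3.54e-01  2.22e-01 -0.00e+00]
 [ 1.95e+02  2.00e+02  7.52e-01 -2.55e-01  1.37e-01]]
side
[[ 4.02e+02  3.40e+02  4.60e-01 -3.38e-01  7.50e-02]
 [ 4.00e+02  3.65e+02  4.40e-01 -3.58e-01  4.00e-02]
 [ 3.53e+02  3.60e+02  3.57e-01 -3.20e-01  7.20e-02]
 [ 3.53e+02  3.78e+02  3.39e-01 -3.43e-01  5.90e-02]
 [ 3.20e+02  2.37e+02  5.98e-01  8.50e-02  3.60e-02]
 [ 4.52e+02  3.85e+02  4.83e-01 -4.43e-01  3.60e-02]
 [ 3.68e+02  3.25e+02  4.63e-01 -2.46e-01  4.40e-02]
 [ 2.62e+02  2.15e+02  5.44e-01  2.82e-01  2.90e-02]
 [ 3.65e+02  2.85e+02  5.61e
[... 437 characters left out ...]
  85   72 1232] [ 0.775 -0.073  0.026] [0.905 0.133 0.034] ((0.8405233025550842, 0.029561929404735565), (0.20577432215213776, 0.13034620881080627), 89.74180603027344)
side [360 202  84  43 926] [ 0.77  -0.073  0.026] [0.905 0.131 0.034] ((0.837239146232605, 0.028953522443771362), (0.2028745859861374, 0.13458913564682007), 89.71998596191406)
side [ 244  210  165   82 3488] [ 0.49  -0.148  0.026] [0.708 0.3   0.034] ((0.5975820422172546, 0.08127368986606598), (0.1651553064584732, 0.4444407820701599), 7.795405864715576)
side [372 350  57  28 177] [ 0.428 -0.375  0.026] [ 0.505 -0.295  0.034] ((0.4485291540622711, -0.35086411237716675), (0.053768090903759, 0.1050751730799675), 45.53520965576172)
```

View pics/cand.png

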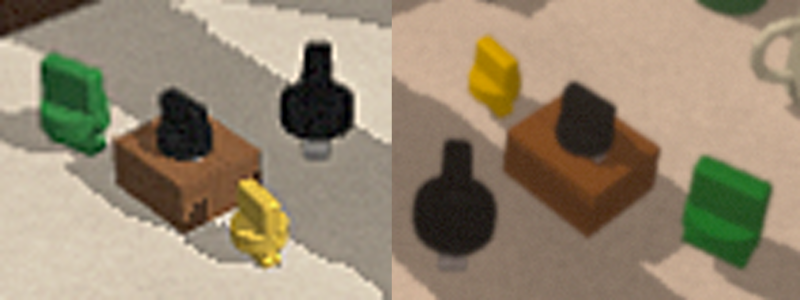

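The crop shows the green stop, the yellow stop and a larger loose black one with a pale tip. The small black wing knob sits in the brown block and is the stop meant. Next I'll measure the block, bar and bookend foot.

Run:
```python
from h import *
L=lambda n:dict(np.load(n+'0.npz'))
s,d=L('scene'),L('side')
PS,PD=cloud(s),cloud(d)
A=np.r_[PS.reshape(-1,3),PD.reshape(-1,3)];C=np.r_[s['im'].reshape(-1,3),d['im'].reshape(-1,3)].astype(int)
ok=np.isfinite(A).all(1);A,C=A[ok],C[ok]
near=(abs(A[:,0]-.47)<.075)&(abs(A[:,1]+.335)<.075)
brown=(C[:,2]-C[:,0]>35)&(C[:,1]<C[:,2]*.75)
m=near&brown&(abs(A[:,2]-.04)<.006);print(m.sum(),cv2.minAreaRect(A[m,:2].astype(np.float32)),np.median(A[m,2]))
m=near&brown&(A[:,2]>0.01);print('all block',cv2.minAreaRect(A[m,:2].astype(np.float32)))
m=near&(A[:,2]>.063)&(A[:,2]<.1);q=A[m];print(m.sum(),q.mean(0),q[:,2].max(),cv2.minAreaRect(q[:,:2].astype(np.float32)))
# bookend foot, board frame
a=np.deg2rad(7.77);M=np.array([[np.cos(a),np.sin(a)],[-np.sin(a),np.cos(a)]])
B=(A[:,:2]-[.599,.081])@M.T
m=(abs(B[:,0])<.06)&(abs(B[:,1])<.2)&(abs(A[:,2]-.038)<.0025)&(C[:,2]-C[:,0]>30);print('foot',m.sum(),np.percentile(B[m],[1,5,50,95,99],axis=0).round(4))
m=(abs(B[:,0])<.06)&(abs(B[:,1])<.2)&(A[:,2]>.1);print('upr',np.percentile(B[m],[1,5,95,99],axis=0).round(4),A[m,2].max())
print(arm.camera_model('wrist'))
```

```text
1015 ((0.4672127366065979, -0.3320116400718689), (0.07576825469732285, 0.08412005007266998), 2.831721067428589) 0.03902386421712489
all block ((0.46759140491485596, -0.3314802944660187), (0.07718206197023392, 0.08507709950208664), 3.3919320106506348)
290 [ 0.46681539 -0.33515544  0.07323241] 0.0835215379766705 ((0.4760380983352661, -0.36168208718299866), (0.02231278084218502, 0.10386460274457932), 13.954636573791504)
foot 769 [[-0.0529 -0.0434]
 [-0.0475 -0.0404]
 [ 0.0089 -0.0073]
 [ 0.0488  0.0446]
 [ 0.0523  0.1482]]
upr [[-0.0594  0.0297]
 [-0.0566  0.0314]
 [ 0.0566  0.1473]
 [ 0.0594  0.1486]] 0.20667625205757922
{'mtx': array([[378.2244692 ,   0.        , 321.10254711],
       [  0.        , 378.2244692 , 231.12870577],
       [  0.        ,   0.        ,   1.        ]]), 'k1': -0.05623626581652522, 'mount': array([[ 2.21847756e-04, -9.62034300e-01, -2.72928481e-01,
         7.44339990e-02],
       [ 9.99998761e-01,  6.38822127e-04, -1.43891659e-03,
         1.54958015e-04],
       [ 1.55863986e-03, -2.72927823e-01,  9.62033250e-01,
        -1.49831492e-01],
       [ 0.00000000e+00,  0.00000000e+00,  0.00000000e+00,
         1.00000000e+00]])}
```

Emit:
move_arm(rows="0 0 0 0 0 -0.05 0.06; 0 0 0 0 0 -0.05 0.06;0 0 0 0 0 -0.03 0.06")

```text
t: 0.48
eef_pos: [0.2679, 0.6199, 0.3672]
ee_rot: [-3.139, 0.0, -0.408]
force: [0.3, 1.7, 0.3]
width: 0.0636
gripper_force: 0.0
```

```bash
cat > plan.py <<'E'
import sys,numpy as np
from station import arm
def plan(wps,start=None,maxd=.058,maxa=9.5,w=None):
    """wps: list of (x,y,z,yawdeg); prints rows (tool down)"""
    s=arm.get_state()
    cur=np.r_[s['eef_pos'],np.rad2deg(s['ee_rot'][2])] if start is None else np.array(start,float)
    w=s['width'] if w is None else w;out=[]
    for t in wps:
        t=np.array(t,float);da=(t[3]-cur[3]+180)%360-180
        n=max(1,int(np.ceil(max(np.linalg.norm(t[:3]-cur[:3])/maxd,abs(da)/maxa))))
        dp=(t[:3]-cur[:3])/n
        for i in range(n):
            a=np.deg2rad(cur[3]);c,sn=np.cos(a),np.sin(a)
            out.append("0 0 %.2f %.4f %.4f %.4f %.3f"%(-da/n,c*dp[0]+sn*dp[1],sn*dp[0]-c*dp[1],-dp[2],w))
            cur[:3]+=dp;cur[3]+=da/n
    for i in range(0,len(out),8):print('; '.join(out[i:i+8]));print()
if __name__=='__main__':plan([tuple(map(float,a.split(','))) for a in sys.argv[2:]],w=float(sys.argv[1]))
E
python3 plan.py 0.06 0.5,0.2,0.36,-60 0.467,-0.33,0.2,-90
```

```text
0 0 4.07 0.0422 0.0326 0.0008 0.060; 0 0 4.07 0.0444 0.0295 0.0008 0.060; 0 0 4.07 0.0464 0.0263 0.0008 0.060; 0 0 4.07 0.0481 0.0229 0.0008 0.060; 0 0 4.07 0.0496 0.0195 0.0008 0.060; 0 0 4.07 0.0509 0.0159 0.0008 0.060; 0 0 4.07 0.0519 0.0122 0.0008 0.060; 0 0 4.07 0.0526 0.0085 0.0008 0.060

0 0 4.07 0.0531 0.0048 0.0008 0.060; 0 0 3.00 0.0442 0.0294 0.0160 0.060; 0 0 3.00 0.0457 0.0270 0.0160 0.060; 0 0 3.00 0.0471 0.0246 0.0160 0.060; 0 0 3.00 0.0483 0.0221 0.0160 0.060; 0 0 3.00 0.0494 0.0195 0.0160 0.060; 0 0 3.00 0.0503 0.0169 0.0160 0.060; 0 0 3.00 0.0512 0.0142 0.0160 0.060

0 0 3.00 0.0518 0.0116 0.0160 0.060; 0 0 3.00 0.0524 0.0088 0.0160 0.060; 0 0 3.00 0.0528 0.0061 0.0160 0.060
```

Emit:
move_arm(rows="0 0 4.07 0.0422 0.0326 0.0008 0.060; 0 0 4.07 0.0444 0.0295 0.0008 0.060; 0 0 4.07 0.0464 0.0263 0.0008 0.060; 0 0 4.07 0.0481 0.0229 0.0008 0.060; 0 0 4.07 0.0496 0.0195 0.0008 0.060; 0 0 4.07 0.0509 0.0159 0.0008 0.060; 0 0 4.07 0.0519 0.0122 0.0008 0.060; 0 0 4.07 0.0526 0.0085 0.0008 0.060")

```text
t: 1.48
eef_pos: [0.4745, 0.2448, 0.358]
ee_rot: [3.141, 0.0, -0.978]
force: [1.4, 0.1, -0.8]
width: 0.0601
gripper_force: 0.0
```

Emit:
move_arm(rows="0 0 4.07 0.0531 0.0048 0.0008 0.060; 0 0 3.00 0.0442 0.0294 0.0160 0.060; 0 0 3.00 0.0457 0.0270 0.0160 0.060; 0 0 3.00 0.0471 0.0246 0.0160 0.060; 0 0 3.00 0.0483 0.0221 0.0160 0.060; 0 0 3.00 0.0494 0.0195 0.0160 0.060; 0 0 3.00 0.0503 0.0169 0.0160 0.060; 0 0 3.00 0.0512 0.0142 0.0160 0.060")

```text
t: 2.48
eef_pos: [0.4763, -0.1729, 0.2448]
ee_rot: [-3.141, 0.0, -1.415]
force: [1.5, 0.3, -0.8]
width: 0.0601
gripper_force: 0.0
```

Emit:
move_arm(rows="0 0 3.00 0.0518 0.0116 0.0160 0.060; 0 0 3.00 0.0524 0.0088 0.0160 0.060; 0 0 3.00 0.0528 0.0061 0.0160 0.060; 0 0 0 0 0 0 0.06; 0 0 0 0 0 0 0.06")

```text
t: 3.1
eef_pos: [0.4664, -0.3304, 0.1969]
ee_rot: [3.141, 0.0, -1.571]
force: [0.6, 0.3, 0.3]
width: 0.0599
gripper_force: 0.0
```

Run:
```python
from h import *
s=arm.get_state();print(s['eef_pos'],s['ee_rot'],s['t'])
g=grab('wrist');cv2.imwrite('pics/w1.png',g['im']);np.savez('w1.npz',**g)
```

```text
[ 0.46644641 -0.33037886  0.19691871] [ 3.14063318e+00  4.15558776e-04 -1.57148862e+00] 3.1
```

View pics/w1.png

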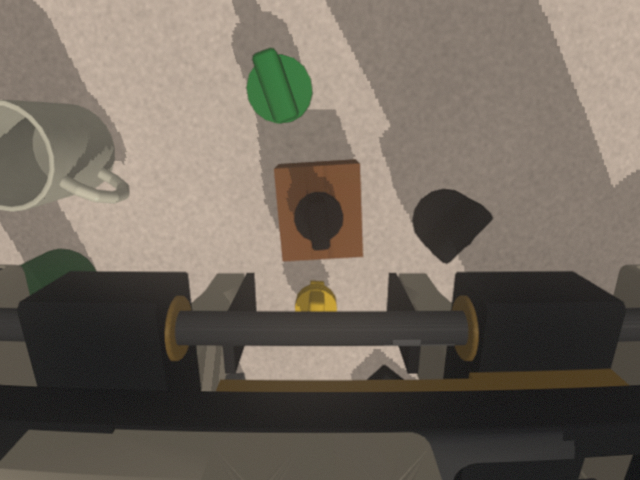

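The wrist view shows the block with corners (275,168), (359,161), (363,257) and (283,261). The black stop's flange is at about (319,215) and its bar points down to (320,247). The green stop is at (280,88), the yellow at (316,298) and the larger black one at (450,222). Next is the depth fit.

Run:
```python
from h import *
g=dict(np.load('w1.npz'));P=cloud(g);im=g['im'].astype(int)
roi=np.zeros((480,640),bool);roi[155:268,265:372]=1
z=P[...,2]
for lo,hi in((.072,.09),(.066,.09),(.045,.06)):
    m=roi&(z>lo)&(z<hi);q=P[m];print(m.sum(),np.median(q,0).round(4),cv2.minAreaRect(q[:,:2].astype(np.float32)))
    if lo>.06:
        c=q[:,:2]-q[:,:2].mean(0);w,v=np.linalg.eigh(c.T@c);print('pca ang',np.rad2deg(np.arctan2(v[1,1],v[0,1])),np.sqrt(w/len(q)))
    else:print(cv2.minEnclosingCircle(q[:,:2].astype(np.float32)))
br=roi&((im[...,2]-im[...,0])>25)&(abs(z-.04)<.008)
q=on_plane(g,np.argwhere(br)[:,::-1],.04);print('block',np.median(P[br],0),cv2.minAreaRect(q[:,:2].astype(np.float32)))
crop=g['im'][195:260,290:350];e=cv2.convertScaleAbs(crop,alpha=3.5);cv2.imwrite('pics/w1c.png',cv2.resize(e,(480,520),interpolation=cv2.INTER_CUBIC))
```

```text
931 [ 0.4694 -0.3326  0.0784] ((0.46917301416397095, -0.3313218057155609), (0.013989334926009178, 0.03827532380819321), 6.951802730560303)
pca ang 96.82798329772774 [0.00396487 0.0108409 ]
965 [ 0.4694 -0.3332  0.0783] ((0.46917182207107544, -0.33132195472717285), (0.013991733081638813, 0.03827532380819321), 6.951802730560303)
pca ang 96.90872133157849 [0.00399243 0.01106474]
1068 [ 0.4633 -0.3333  0.0536] ((0.46929097175598145, -0.33246123790740967), (0.03934701904654503, 0.03739336505532265), 1.8568742275238037)
((0.4694072902202606, -0.3312968909740448), 0.020158179104328156)
block [ 0.46728969 -0.34091163  0.03982437] ((0.4683125615119934, -0.331961065530777), (0.07004835456609726, 0.08096333593130112), 3.4573984146118164)
```

View pics/w1c.png

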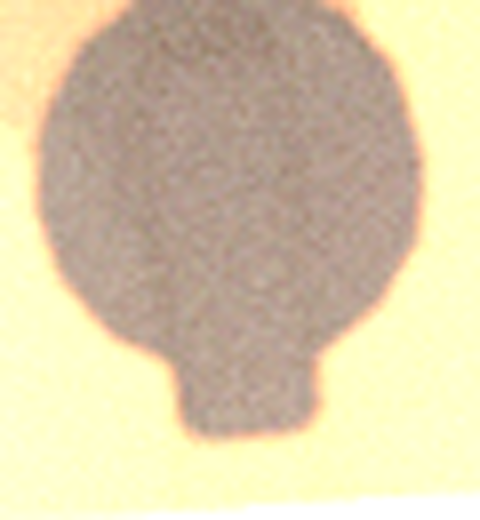

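The enlarged view confirms a black knob about 40 mm across with its wing bar, and the depth fit gives 14.0 x 38.3 mm, as specified. Bar centre is (0.4692,-0.3313) with yaw 6.9°, and the block yaw is 3.5°. Now I'll grasp it.

```bash
python3 plan.py 0.045 0.4692,-0.3313,0.0645,-83.1
```

```text
0 0 -2.29 0.0005 -0.0008 0.0443 0.045; 0 0 -2.29 0.0005 -0.0008 0.0443 0.045; 0 0 -2.29 0.0005 -0.0007 0.0443 0.045
```

Emit:
move_arm(rows="0 0 -2.29 0.0005 -0.0008 0.0443 0.045; 0 0 -2.29 0.0005 -0.0008 0.0443 0.045; 0 0 -2.29 0.0005 -0.0007 0.0438 0.045; 0 0 0 0 0 0 0.045;0 0 0 0 0 0 0.045")

```text
t: 3.78
eef_pos: [0.4707, -0.3315, 0.0669]
ee_rot: [-3.14, -0.001, -1.45]
force: [-0.4, -0.9, 0.9]
width: 0.045
gripper_force: 0.0
```

Emit:
move_arm(rows="0 0 0 0 0 0 0; 0 0 0 0 0 0 0; 0 0 0 0 0 0 0; 0 0 0 0 0 0 0", squeeze=40)

```text
t: 4.28
eef_pos: [0.4692, -0.3318, 0.0653]
ee_rot: [-3.141, -0.0, -1.451]
force: [-0.0, 0.5, 2.0]
width: 0.0133
gripper_force: 40.0
```

```bash
python3 plan.py 0.0 0.4692,-0.3315,0.19,-83.1 0.6125,-0.018,0.19,-78.8
```

```text
0 0 -0.01 -0.0001 0.0000 -0.0416 0.000; 0 0 -0.01 -0.0001 0.0000 -0.0416 0.000; 0 0 -0.01 -0.0001 0.0000 -0.0416 0.000; 0 0 -0.72 -0.0490 -0.0300 0.0000 0.000; 0 0 -0.72 -0.0486 -0.0306 0.0000 0.000; 0 0 -0.72 -0.0482 -0.0312 0.0000 0.000; 0 0 -0.72 -0.0478 -0.0318 0.0000 0.000; 0 0 -0.72 -0.0474 -0.0324 0.0000 0.000

0 0 -0.72 -0.0470 -0.0330 0.0000 0.000
```

Emit:
move_arm(rows="0 0 0 0 0 -0.02 0; 0 0 0 0 0 -0.03 0; 0 0 0 0 0 -0.0375 0; 0 0 0 0 0 -0.0375 0; 0 0 0 0 0 0 0; 0 0 0 0 0 0 0")

```text
t: 5.03
eef_pos: [0.4686, -0.3313, 0.1892]
ee_rot: [3.141, 0.001, -1.451]
force: [0.1, 0.3, -1.9]
width: 0.0135
gripper_force: 40.0
```

Emit:
move_arm(rows="0 0 -0.72 -0.0490 -0.0300 0.0000 0.000; 0 0 -0.72 -0.0486 -0.0306 0.0000 0.000; 0 0 -0.72 -0.0482 -0.0312 0.0000 0.000; 0 0 -0.72 -0.0478 -0.0318 0.0000 0.000; 0 0 -0.72 -0.0474 -0.0324 0.0000 0.000;0 0 -0.72 -0.0470 -0.0330 0.0000 0.000; 0 0 0 0 0 0 0; 0 0 0 0 0 0 0")

```text
t: 6.02
eef_pos: [0.6117, -0.0183, 0.1882]
ee_rot: [3.138, -0.0, -1.375]
force: [0.7, 0.1, -2.0]
width: 0.0138
gripper_force: 40.0
```

Run:
```python
from h import *
s=arm.get_state();print(s['eef_pos'],s['ee_rot'],s['t'],s['force'])
g=grab('wrist');np.savez('w2.npz',**g);h=grab('side');np.savez('s2.npz',**h);k=grab('scene');np.savez('c2.npz',**k)
c=lambda i,y,x:cv2.resize(i[y:y+80,x:x+100],(400,320),interpolation=cv2.INTER_CUBIC)
uv=lambda g,p:(lambda q:(q[:2]/q[2]*[g['K'][0,0],g['K'][1,1]]+g['K'][:2,2]))(np.linalg.inv(g['W'])[:3]@np.r_[p,1])
T=s['eef_pos']+[0,0,-.03]
a,b=uv(h,T).astype(int),uv(k,T).astype(int);print(a,b)
w=cv2.resize(g['im'],(426,320))
cv2.imwrite('pics/w2.png',np.vstack([np.hstack([c(h['im'],a[1]-40,a[0]-50),c(k['im'],b[1]-40,b[0]-50)]),np.hstack([w,np.zeros((320,374,3),np.uint8)])])[:600])
```

```text
[ 0.61174714 -0.01826418  0.1881884 ] [ 3.13835391e+00 -1.11385651e-05 -1.37482632e+00] 6.025 [ 0.71771388  0.12514018 -2.02638499]
[352 209] [285 216]
```

View pics/w2.png

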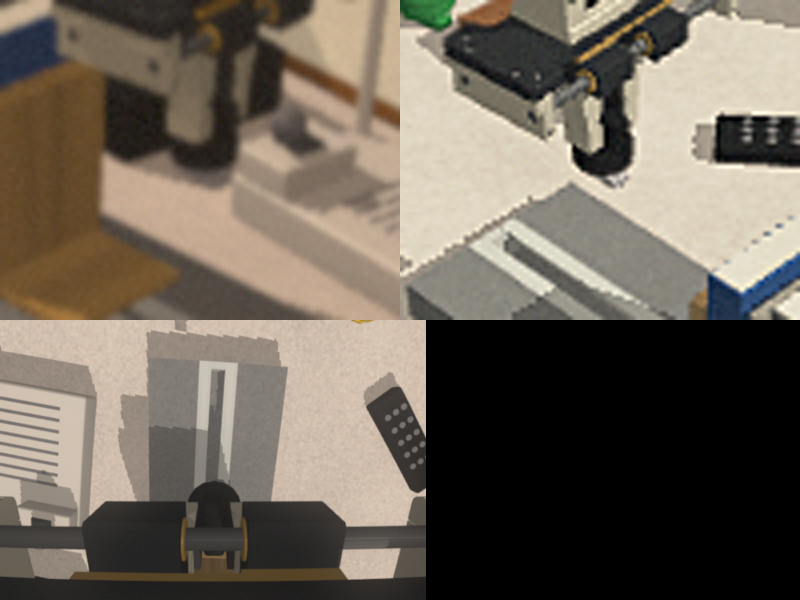

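The wrist view shows the slot ahead of the held knob, with its lips running from about (217,362) to (213,490) in the half-size panel. The scene crop shows the steel head just below the flange. Now to measure the slot line and the held flange.

Run:
```python
from h import *
g=dict(np.load('w2.npz'));P=cloud(g);z=P[...,2];im=g['im'].astype(int)
v,u=np.mgrid[0:480,0:640];Q=on_plane(g,np.c_[u.ravel(),v.ravel()],.03).reshape(480,640,3)
a=np.deg2rad(7.77);M=np.array([[np.cos(a),np.sin(a)],[-np.sin(a),np.cos(a)]])
B=(Q[...,:2]-[.599,.081])@M.T
mx=im.max(2);sat=im.max(2)-im.min(2)
board=abs(z-.03)<.006
rows=[]
for y in np.arange(-.195,-.105,.01):
    s=(abs(B[...,1]-y)<.0025)&(abs(B[...,0])<.03)
    hole=s&(z<.022)&(z>-.01);x=B[...,0][hole]
    bd=(abs(B[...,1]-y)<.0025)&(abs(B[...,0])<.12)&board;xb=B[...,0][bd]
    # lips: brightness jump: bright points
    t=s&board;thr=np.percentile(mx[t],60);
    print(round(y,3),hole.sum(),(np.percentile(x,[3,97]).round(4) if hole.sum()>5 else ''),np.percentile(xb,[1,99]).round(4))
# slot via intensity: profile at two y
for y in(-.18,-.15,-.12):
    s=(abs(B[...,1]-y)<.003);xs=np.arange(-.024,.0241,.002)
    print(y,[int(np.median(mx[s&(abs(B[...,0]-x)<.0012)])) for x in xs])
# held flange
T=g['W'];kn=(z>.1)&(z<.2)&(mx<70)&(v>350)&(v<470)&(u>270)&(u<380)
q=P[kn];print(kn.sum(),np.percentile(q[:,2],[5,25,50,75,95]).round(4))
```

```text
-0.195 130 [-0.0054  0.0085] [-0.0766  0.0798]
-0.185 135 [-0.006   0.0087] [-0.0772  0.0798]
-0.175 130 [-0.006   0.0089] [-0.077   0.0798]
-0.165 124 [-0.006   0.0084] [-0.0768  0.0806]
-0.155 124 [-0.0059  0.0086] [-0.077   0.0803]
-0.145 124 [-0.0064  0.0088] [-0.0767  0.0806]
-0.135 120 [-0.0063  0.0084] [-0.0767  0.0807]
-0.125 114 [-0.0062  0.0085] [-0.0766  0.08  ]
-0.115 111 [-0.006   0.0088] [-0.0768  0.08  ]
-0.18 [133, 134, 193, 200, 203, 205, 203, 200, 199, 122, 100, 99, 100, 129, 131, 132, 133, 185, 199, 202, 203, 202, 198, 198, 140]
-0.15 [128, 132, 187, 197, 199, 201, 199, 195, 195, 137, 99, 99, 100, 99, 97, 98, 103, 174, 196, 198, 200, 198, 195, 194, 160]
-0.12 [129, 128, 182, 193, 193, 195, 195, 166, 139, 102, 95, 95, 95, 96, 95, 94, 94, 129, 139, 139, 140, 140, 138, 138, 109]
3 [0.1997 0.1997 0.1999 0.1999 0.1999]
```

Run:
```python
from h import *
g=dict(np.load('w2.npz'));im=g['im'].astype(int);mx=im.max(2)
for v in range(352,400,4):
    r=mx[v,250:400];d=np.where(r<60)[0]+250
    print(v,(d.min(),d.max(),len(d)) if len(d) else '',end=' | ')
g2=dict(g);g2['W']=np.array(arm.camera_model('wrist')['mount'])
def tp(uv,z):return on_plane(g2,uv,z)   # tool coords, plane z
print();print(tp([(322,362),(322,370)],.0255))
# where tool axis (0,0,z) projects
for z in(.0115,.0255):
    c=np.linalg.inv(g2['W'])@[0,0,z,1];print(c[:2]/c[2]*378.22+g['K'][:2,2])
    c=np.linalg.inv(g2['W'])@[.02,0,z,1];print(c[:2]/c[2]*378.22+g['K'][:2,2])
```

```text
352 (np.int64(250), np.int64(399), 97) | 356 (np.int64(250), np.int64(399), 76) | 360 (np.int64(250), np.int64(399), 80) | 364 (np.int64(250), np.int64(399), 92) | 368 (np.int64(250), np.int64(399), 92) | 372 (np.int64(250), np.int64(399), 91) | 376 (np.int64(250), np.int64(361), 35) | 380  | 384  | 388  | 392 (np.int64(250), np.int64(399), 150) | 396 (np.int64(250), np.int64(399), 150) | 
[[-0.04911858 -0.00016248  0.0255    ]
 [-0.05421023 -0.00015757  0.0255    ]]
[322.46279143 289.65448693]
[322.51664954 248.7722028 ]
[322.41771159 277.79148884]
[322.46626951 239.55305655]
```

Run:
```python
from h import *
g=dict(np.load('w2.npz'));mx=g['im'].max(2).astype(int)
pts=[]
for v in range(238,268,2):
    d=np.where(mx[v,270:375]<55)[0]+270
    if len(d):print(v,d.min(),d.max(),(d.min()+d.max())/2,len(d),end=' | ')
g2=dict(g);g2['W']=np.array(arm.camera_model('wrist')['mount'])
m=(mx<55).astype(np.uint8);m[:230]=0;m[266:]=0
col=np.where(m[:, 322])[0];print('top',col[:3])
```

```text
242 318 325 321.5 8 | 244 309 334 321.5 26 | 246 304 338 321.0 35 | 248 301 342 321.5 42 | 250 298 345 321.5 48 | 252 295 348 321.5 54 | 254 293 350 321.5 58 | 256 291 351 321.0 61 | 258 289 352 320.5 64 | 260 288 354 321.0 67 | 262 286 355 320.5 70 | 264 285 357 321.0 73 | 266 284 357 320.5 74 | top [242 243 244]
```

Emit:
move_arm(rows="0 0 0 0 -0.0016 0.04 0; 0 0 0 0 0 0.04 0; 0 0 0 0 0 0.033 0; 0 0 0 0 0 0 0; 0 0 0 0 0 0 0")

```text
t: 6.8
eef_pos: [0.615, -0.0186, 0.0784]
ee_rot: [-3.14, -0.0, -1.376]
force: [-0.2, -0.1, -1.1]
width: 0.0138
gripper_force: 40.0
```

Emit:
move_arm(rows="0 0 0 0 0 0.002 0; 0 0 0 0 0 0.002 0; 0 0 0 0 0 0.002 0; 0 0 0 0 0 0 0; 0 0 0 0 0 0.002 0; 0 0 0 0 0 0 0", squeeze=25)

```text
t: 7.55
eef_pos: [0.6141, -0.0181, 0.0688]
ee_rot: [3.141, 0.0, -1.375]
force: [-0.1, -0.3, -0.7]
width: 0.014
gripper_force: 25.0
```

Emit:
move_arm(rows="0 0 0 0 0 0.0015 0; 0 0 0 0 0 0 0; 0 0 0 0 0 0.0015 0; 0 0 0 0 0 0 0")

```text
t: 8.05
eef_pos: [0.6141, -0.0181, 0.0658]
ee_rot: [3.141, 0.0, -1.375]
force: [-0.5, -0.1, -2.4]
width: 0.0139
gripper_force: 25.0
```

Emit:
move_arm(rows="0 0 0 0 0 0.002 0; 0 0 0 0 0 0 0; 0 0 0 0 0 0.002 0; 0 0 0 0 0 0 0; 0 0 0 0 0 0.0015 0; 0 0 0 0 0 0 0")

```text
t: 8.8
eef_pos: [0.6142, -0.0181, 0.0603]
ee_rot: [3.141, 0.0, -1.375]
force: [-1.0, -0.4, -1.4]
width: 0.0142
gripper_force: 25.0
```

Emit:
move_arm(rows="0 0 0 0 0 0.002 0; 0 0 0 0 0 0 0; 0 0 0 0 0 0.0015 0; 0 0 0 0 0 0 0; 0 0 0 0 0 0.001 0; 0 0 0 0 0 0 0")

```text
t: 9.55
eef_pos: [0.6143, -0.0181, 0.0559]
ee_rot: [-3.141, 0.0, -1.375]
force: [0.1, -0.8, -2.1]
width: 0.0141
gripper_force: 25.0
```

Emit:
move_arm(rows="0 0 0 0 0 0.0005 0; 0 0 0 0 0 0 0; 0 0 0 0 0 0.0005 0; 0 0 0 0 0 0 0")

```text
t: 10.05
eef_pos: [0.6143, -0.0181, 0.0553]
ee_rot: [-3.141, -0.0, -1.375]
force: [-2.1, 0.5, 2.1]
width: 0.0136
gripper_force: 25.0
```

Emit:
move_arm(rows="0 0 0 0 0 -0.0006 0; 0 0 0 -0.006 -0.0004 0 0; 0 0 0 -0.006 -0.0004 0 0; 0 0 0 -0.006 -0.0004 0 0; 0 0 0 -0.006 -0.0003 0 0; 0 0 0 -0.004 -0.0002 0 0; 0 0 0 0 0 0 0; 0 0 0 0 0 0 0")

```text
t: 11.05
eef_pos: [0.6105, 0.0099, 0.0556]
ee_rot: [-3.141, 0.0, -1.375]
force: [0.6, 1.1, -1.0]
width: 0.0136
gripper_force: 25.0
```

Run:
```python
from h import *
s=arm.get_state();print(s['eef_pos'],s['force'])
h=grab('side');k=grab('scene');np.savez('s3.npz',**h);np.savez('c3.npz',**k)
def uv(g,p):
    q=np.linalg.inv(g['W'])[:3]@np.r_[p,1];a=q[:2]/q[2];a=a*(1+g['k1']*(a@a));return (a*[g['K'][0,0],g['K'][1,1]]+g['K'][:2,2]).astype(int)
T=s['eef_pos']+[0,.02,-.02];o=[]
for g in(h,k):
    a=uv(g,T);print(a);o.append(cv2.resize(g['im'][a[1]-30:a[1]+30,a[0]-40:a[0]+40],(400,300),interpolation=cv2.INTER_CUBIC))
cv2.imwrite('pics/s3.png',cv2.convertScaleAbs(np.hstack(o),alpha=1.5))
```

```text
[0.61051047 0.00985338 0.05557316] [ 0.59710621  1.06882616 -0.99340678]
[337 244]
[297 260]
```

View pics/s3.png

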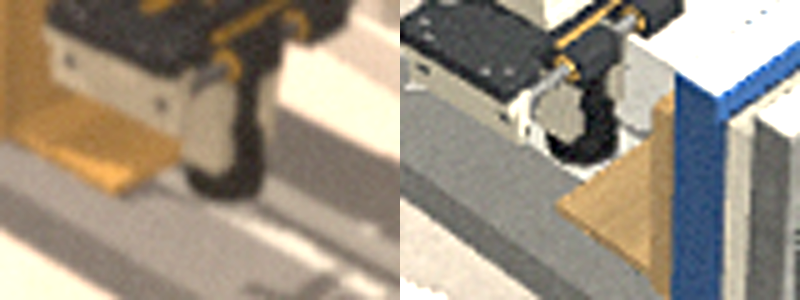

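The side and scene crops show the flange a few millimetres short of the foot's edge. I'll creep in on force.

Emit:
move_arm(rows="0 0 0 -0.0015 -0.0001 0 0; 0 0 0 0 0 0 0; 0 0 0 -0.001 -0.0001 0 0; 0 0 0 0 0 0 0")

```text
t: 11.65
eef_pos: [0.6101, 0.0122, 0.0556]
ee_rot: [3.142, -0.0, -1.375]
force: [0.7, -0.7, -0.8]
width: 0.0137
gripper_force: 25.0
```

Emit:
move_arm(rows="0 0 0 -0.001 -0.0001 0 0; 0 0 0 0 0 0 0; 0 0 0 0 0 0 0")

```text
t: 12.02
eef_pos: [0.6101, 0.0133, 0.0556]
ee_rot: [-3.142, 0.0, -1.375]
force: [-0.1, -1.1, -0.5]
width: 0.0141
gripper_force: 25.0
```

Emit:
move_arm(rows="0 0 0 -0.0007 0 0 0; 0 0 0 0 0 0 0; 0 0 0 0 0 0 0")

```text
t: 12.4
eef_pos: [0.6099, 0.0139, 0.0556]
ee_rot: [-3.142, 0.0, -1.375]
force: [0.6, 0.6, -1.0]
width: 0.0138
gripper_force: 25.0
```

Emit:
move_arm(rows="0 0 0 -0.0007 0 0 0; 0 0 0 0 0 0 0; 0 0 0 0 0 0 0")

```text
t: 12.78
eef_pos: [0.6098, 0.0146, 0.0555]
ee_rot: [3.142, 0.0, -1.375]
force: [0.4, -0.0, -0.8]
width: 0.0135
gripper_force: 25.0
```

Emit:
move_arm(rows="0 0 0 -0.0007 0 0 0; 0 0 0 0 0 0 0; 0 0 0 0 0 0 0")

```text
t: 13.15
eef_pos: [0.6096, 0.0153, 0.0556]
ee_rot: [3.142, 0.0, -1.375]
force: [-0.2, -0.1, 0.5]
width: 0.0138
gripper_force: 25.0
```

Emit:
move_arm(rows="0 0 0 -0.0006 0 0 0; 0 0 0 0 0 0 0; 0 0 0 0 0 0 0")

```text
t: 13.52
eef_pos: [0.6096, 0.0159, 0.0556]
ee_rot: [-3.142, 0.0, -1.375]
force: [0.6, -0.1, -0.6]
width: 0.0138
gripper_force: 25.0
```

Emit:
move_arm(rows="0 0 0 -0.0006 0 0 0; 0 0 0 0 0 0 0; 0 0 0 0 0 0 0")

```text
t: 13.9
eef_pos: [0.6094, 0.0165, 0.0555]
ee_rot: [3.142, 0.0, -1.375]
force: [-1.1, -0.1, -1.9]
width: 0.0141
gripper_force: 25.0
```

Emit:
move_arm(rows="0 0 0 -0.0005 0 0 0; 0 0 0 0 0 0 0; 0 0 0 0 0 0 0")

```text
t: 14.28
eef_pos: [0.6093, 0.0169, 0.0556]
ee_rot: [3.142, 0.0, -1.375]
force: [0.3, 0.5, -0.2]
width: 0.0137
gripper_force: 25.0
```

Emit:
move_arm(rows="0 0 0 -0.0005 0 0 0; 0 0 0 0 0 0 0; 0 0 0 0 0 0 0")

```text
t: 14.65
eef_pos: [0.6092, 0.0174, 0.0556]
ee_rot: [-3.142, 0.0, -1.375]
force: [-0.5, -0.9, -0.4]
width: 0.0138
gripper_force: 25.0
```

Emit:
move_arm(rows="0 0 0 -0.0005 0 0 0; 0 0 0 0 0 0 0; 0 0 0 0 0 0 0")

```text
t: 15.02
eef_pos: [0.6091, 0.0179, 0.0556]
ee_rot: [3.142, 0.0, -1.375]
force: [0.2, 0.1, -0.9]
width: 0.014
gripper_force: 25.0
```

Emit:
move_arm(rows="0 0 0 -0.0005 0 0 0; 0 0 0 0 0 0 0; 0 0 0 0 0 0 0")

```text
t: 15.4
eef_pos: [0.6091, 0.0183, 0.0556]
ee_rot: [3.142, -0.0, -1.375]
force: [0.1, -1.6, -1.7]
width: 0.0141
gripper_force: 25.0
```

Emit:
move_arm(rows="0 0 0 -0.0005 0 0 0; 0 0 0 0 0 0 0; 0 0 0 0 0 0 0")

```text
t: 15.78
eef_pos: [0.609, 0.0184, 0.0556]
ee_rot: [3.141, -0.001, -1.375]
force: [2.0, -4.9, -1.6]
width: 0.0135
gripper_force: 25.0
```

Run:
```python
from h import *
a=np.deg2rad(7.77);M=np.array([[np.cos(a),np.sin(a)],[-np.sin(a),np.cos(a)]])
for n,f in(('side','s3.npz'),('scene','c3.npz')):
    for g in(dict(np.load(n+'0.npz')),dict(np.load(f)),grab(n)):
        v,u=np.mgrid[0:480,0:640];P=on_plane(g,np.c_[u.ravel(),v.ravel()],.038).reshape(480,640,3);B=(P[...,:2]-[.599,.081])@M.T
        c=g['im'].astype(int);z=cloud(g)[...,2]
        m=((c[...,2]-c[...,0])>.3*c[...,2])&(B[...,0]<-.028)&(B[...,0]>-.046)&(abs(B[...,1])<.08)&(abs(z-.038)<.006)
        m2=((c[...,2]-c[...,0])>.3*c[...,2])&(B[...,0]>.028)&(B[...,0]<.046)&(abs(B[...,1])<.08)&(abs(z-.038)<.006)
        fl=(c.max(2)<50)&(abs(B[...,0])<.02)&(B[...,1]>-.12)&(B[...,1]<-.03)
        print(n,m.sum(),np.percentile(B[m][:,1],[1,3]).round(4) if m.sum()>9 else '',m2.sum(),np.percentile(B[m2][:,1],[1,3]).round(4) if m2.sum()>9 else '')
```

```text
side 129 [-0.0488 -0.0469] 120 [-0.0482 -0.0463]
side 129 [-0.0484 -0.0459] 0 
side 129 [-0.0482 -0.0459] 0 
scene 0  102 [-0.0419 -0.0408]
scene 0  100 [-0.0411 -0.04  ]
scene 0  102 [-0.0411 -0.04  ]
```

Contact: -4.9 N along the slot, under the 8 N that moves the bookend, and the foot edge reading is unchanged. The body would hit the upright at some turn angles, so I'll regrip 7 mm back along the bar before turning.

Emit:
move_arm(rows="0 0 0 0.0002 0 0 0; 0 0 0 0 0 0 0.03; 0 0 0 0 0 0 0.03; 0 0 0 0.0068 0 0 0.03; 0 0 0 0 0 0 0.03; 0 0 0 0 0 0 0; 0 0 0 0 0 0 0; 0 0 0 0 0 0 0", squeeze=25)

```text
t: 16.88
eef_pos: [0.6103, 0.012, 0.0556]
ee_rot: [3.142, -0.0, -1.375]
force: [0.2, -0.2, -0.9]
width: 0.0136
gripper_force: 25.0
```

Emit:
move_arm(rows="0 0 0 0 0 0 0;0 0 8.5 -0.0001 0.0012 0 0; 0 0 8.5 -0.0001 0.0012 0 0; 0 0 0 0 0 0 0;  0 0 0 0 0 0 0")

```text
t: 17.5
eef_pos: [0.6079, 0.0119, 0.0556]
ee_rot: [-3.142, -0.0, -1.669]
force: [-0.1, -1.1, 0.2]
width: 0.014
gripper_force: 25.0
```

Emit:
move_arm(rows="0 0 8.5 -0.0001 0.0012 0 0; 0 0 8.5 -0.0001 0.0012 0 0; 0 0 0 0 0 0 0;  0 0 0 0 0 0 0")

```text
t: 18.0
eef_pos: [0.6056, 0.0124, 0.0555]
ee_rot: [3.141, -0.0, -1.965]
force: [-1.0, -2.6, 0.4]
width: 0.0138
gripper_force: 25.0
```

Emit:
move_arm(rows="0 0 8.5 -0.0001 0.0012 0 0; 0 0 8.5 -0.0001 0.0012 0 0; 0 0 0 0 0 0 0;  0 0 0 0 0 0 0")

```text
t: 18.5
eef_pos: [0.6032, 0.0134, 0.0555]
ee_rot: [3.141, -0.001, -2.261]
force: [-2.2, -4.1, 1.1]
width: 0.0139
gripper_force: 25.0
```

```bash
python3 -c "
from plan import plan
plan([(.6108,.0179,.0875,-39.8)],start=(.6032,.0134,.0875,-129.5),w=.056)"
```

```text
0 0 -8.97 -0.0008 -0.0003 -0.0000 0.056; 0 0 -8.97 -0.0008 -0.0004 -0.0000 0.056; 0 0 -8.97 -0.0007 -0.0005 -0.0000 0.056; 0 0 -8.97 -0.0006 -0.0006 -0.0000 0.056; 0 0 -8.97 -0.0005 -0.0007 -0.0000 0.056; 0 0 -8.97 -0.0004 -0.0008 -0.0000 0.056; 0 0 -8.97 -0.0002 -0.0008 -0.0000 0.056; 0 0 -8.97 -0.0001 -0.0009 -0.0000 0.056

0 0 -8.97 0.0000 -0.0009 -0.0000 0.056; 0 0 -8.97 0.0002 -0.0009 -0.0000 0.056
```

Emit:
move_arm(rows="0 0 0 0 0 0 0.03; 0 0 0 0 0 0 0.03; 0 0 0 0 0 -0.016 0.03; 0 0 0 0 0 -0.016 0.03; 0 0 0 0 0 0 0.056")

```text
t: 19.12
eef_pos: [0.605, 0.0143, 0.0901]
ee_rot: [-3.139, 0.003, -2.265]
force: [-0.2, -0.2, -0.2]
width: 0.0355
gripper_force: 0.0
```

Emit:
move_arm(rows="0 0 -8.97 -0.0008 -0.0003 0 0.056; 0 0 -8.97 -0.0008 -0.0004 0 0.056; 0 0 -8.97 -0.0007 -0.0005 0 0.056; 0 0 -8.97 -0.0006 -0.0006 0 0.056; 0 0 -8.97 -0.0005 -0.0007 0 0.056; 0 0 -8.97 -0.0004 -0.0008 0 0.056; 0 0 -8.97 -0.0002 -0.0008 0 0.056; 0 0 -8.97 -0.0001 -0.0009 0 0.056")

```text
t: 20.12
eef_pos: [0.6094, 0.0174, 0.0876]
ee_rot: [-3.141, 0.0, -1.008]
force: [-0.3, 0.4, -0.5]
width: 0.056
gripper_force: 0.0
```

Emit:
move_arm(rows="0 0 -8.97 0 -0.0009 0 0.056; 0 0 -8.97 0.0002 -0.0009 0 0.056; 0 0 0 0 0 0 0.056; 0 0 0 0 0 0 0.056")

```text
t: 20.62
eef_pos: [0.611, 0.0183, 0.0876]
ee_rot: [-3.142, 0.0, -0.703]
force: [-0.5, -0.6, 0.5]
width: 0.0562
gripper_force: 0.0
```

Run:
```python
from h import *
s=arm.get_state();print(s['eef_pos'],s['ee_rot'],s['t'])
g=grab('wrist');np.savez('w4.npz',**g);cv2.imwrite('pics/w4.png',cv2.convertScaleAbs(g['im'],alpha=1.8))
P=cloud(g);z=P[...,2];m=(z>.063)&(z<.08)&(np.hypot(P[...,0]-.6085,P[...,1]-.0198)<.026)
q=P[m];print(m.sum(),np.median(q,0) if m.sum() else'',cv2.minAreaRect(q[:,:2].astype(np.float32)) if m.sum()>5 else '')
```

```text
[0.61097268 0.01827692 0.08760315] [-3.14156135e+00  5.71623217e-05 -7.03339770e-01] 20.625
2098 [0.60903828 0.01733804 0.06820753] ((0.6081835031509399, 0.01810237020254135), (0.03808727487921715, 0.014418995939195156), 49.9298210144043)
```

View pics/w4.png

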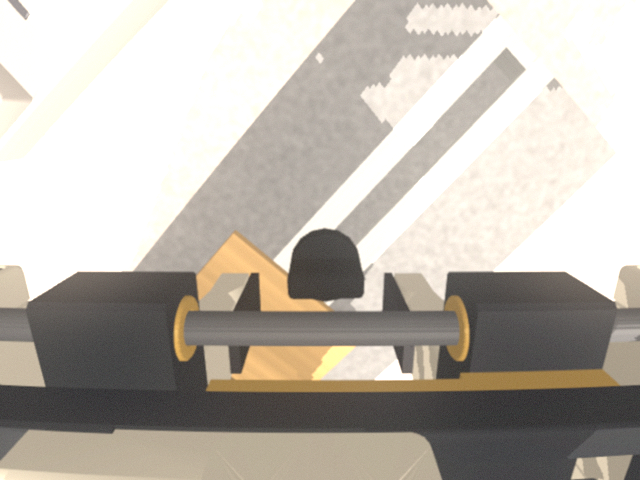

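The wrist view shows the bar top at (325,285), square between the open fingers, with the foot corner at (235,235) behind it. The fit gives 38.1 x 14.4 mm at 49.9°, lined up with the tool. Now I'll go down and take the bar by its ends, gently.

Emit:
move_arm(rows="0 0 0 0 0.0015 0.016 0.056; 0 0 0 0 0 0.016 0.056; 0 0 0 0 0 0 0.056; 0 0 0 0 0 0 0.036; 0 0 0 0 0 0 0.03; 0 0 0 0 0 0 0.03; 0 0 0 0 0 0 0.03", squeeze=6)

```text
t: 21.55
eef_pos: [0.6101, 0.0169, 0.056]
ee_rot: [3.142, -0.0, -0.7]
force: [-1.2, -3.3, 1.9]
width: 0.038
gripper_force: 6.0
```

Emit:
move_arm(rows="0 0 0 0 0 0 0.03; 0 0 8.5 0 0.0004 0 0.03; 0 0 8.5 0 0.0004 0 0.03; 0 0 8.5 0 0.0004 0 0.03; 0 0 0 0 0 0 0.03", squeeze=25)

```text
t: 22.18
eef_pos: [0.6091, 0.016, 0.0558]
ee_rot: [3.141, -0.0, -1.144]
force: [-1.0, -5.0, 3.0]
width: 0.0377
gripper_force: 25.0
```

Emit:
move_arm(rows="0 0 8.5 0 0.0004 0 0.03;  0 0 0 0 0 0 0.03; 0 0 0 0 0 0 0.03")

```text
t: 22.55
eef_pos: [0.6091, 0.0159, 0.0558]
ee_rot: [-3.141, -0.0, -1.287]
force: [-0.8, -5.4, 4.7]
width: 0.0381
gripper_force: 25.0
```

```bash
python3 -c "
from h import *
s=arm.get_state();print(s['eef_pos'],np.rad2deg(s['ee_rot']),s['force'],s['moment'],s['width'])"
```

```text
[0.6090643  0.01591093 0.05582018] [-1.79983580e+02 -2.03136643e-02 -7.37575891e+01] [-0.82954223 -5.42005209  4.73504614] [-1.87950604  0.31560597 -0.00584884] 0.03809657010175526
```

Emit:
move_arm(rows="0 0 8.5 0.0002 0.0004 -0.0002 0.03;  0 0 0 0 0 0 0.03; 0 0 0 0 0 0 0.03")

```text
t: 22.92
eef_pos: [0.6089, 0.0158, 0.0559]
ee_rot: [-3.141, -0.0, -1.436]
force: [0.6, -4.3, 4.0]
width: 0.0375
gripper_force: 25.0
```

Emit:
move_arm(rows="0 0 8.5 0 0.0004 0 0.03;  0 0 0 0 0 0 0.03; 0 0 0 0 0 0 0.03")

```text
t: 23.3
eef_pos: [0.6084, 0.0158, 0.0557]
ee_rot: [-3.141, -0.0, -1.586]
force: [2.1, -5.0, 1.7]
width: 0.0379
gripper_force: 25.0
```

Emit:
move_arm(rows="0 0 8.5 0 0.0004 0 0.03;  0 0 0 0 0 0 0.03; 0 0 0 0 0 0 0.03")

```text
t: 23.68
eef_pos: [0.6079, 0.0158, 0.0556]
ee_rot: [-3.141, -0.0, -1.734]
force: [1.5, -5.4, 1.5]
width: 0.0381
gripper_force: 25.0
```

```bash
python3 -c "
from h import *
s=arm.get_state();print(s['eef_pos'],np.rad2deg(s['ee_rot']),s['force'],s['moment'],s['width'])"
```

```text
[0.60793721 0.01577251 0.05563399] [-1.79982999e+02 -7.38829490e-04 -9.93708465e+01] [ 1.48701221 -5.38638483  1.47648727] [-1.92540429 -0.48194591 -0.051467  ] 0.0380826093722835
```

Emit:
move_arm(rows="0 0 8.5 0.0002 0.0004 0 0.03;  0 0 0 0 0 0 0.03; 0 0 0 0 0 0 0.03")

```text
t: 24.05
eef_pos: [0.6075, 0.0158, 0.0556]
ee_rot: [-3.141, 0.0, -1.882]
force: [0.8, -3.4, -0.3]
width: 0.0378
gripper_force: 25.0
```

Emit:
move_arm(rows="0 0 8.5 0 0.0004 0 0.03;  0 0 0 0 0 0 0.03; 0 0 0 0 0 0 0.03")

```text
t: 24.42
eef_pos: [0.607, 0.0159, 0.0557]
ee_rot: [-3.142, 0.0, -2.031]
force: [1.8, -3.8, -0.7]
width: 0.0378
gripper_force: 25.0
```

Emit:
move_arm(rows="0 0 8 0 0.0004 0 0.03;  0 0 0 0 0 0 0.03; 0 0 0 0 0 0 0.03")

```text
t: 24.8
eef_pos: [0.6066, 0.0161, 0.0557]
ee_rot: [3.142, 0.0, -2.171]
force: [1.9, -2.2, -1.6]
width: 0.0376
gripper_force: 25.0
```

```bash
python3 -c "
from h import *
s=arm.get_state();print(s['eef_pos'],np.rad2deg(s['ee_rot']),s['force'],s['moment'],s['width'])"
```

```text
[0.60658038 0.01608846 0.05566993] [ 1.79996314e+02  6.16052437e-03 -1.24380825e+02] [ 1.93920661 -2.22320073 -1.58354478] [-1.25432729 -0.99253641 -0.09849901] 0.0375937089265363
```

Emit:
move_arm(rows="0 0 0 0 0 0 0.056; 0 0 0 0 0 0 0.056; 0 0 0 0 0 -0.016 0.056; 0 0 0 0 0 -0.016 0.056; 0 0 0 0 0 0 0.04")

```text
t: 25.42
eef_pos: [0.6079, 0.0165, 0.0903]
ee_rot: [-3.139, 0.003, -2.174]
force: [0.5, -0.3, 0.3]
width: 0.0505
gripper_force: 0.0
```

```bash
python3 -c "
from plan import plan
plan([(.6146,.0137,.0877,-34.4)],start=(.6066,.0161,.0877,-124.4),w=.04)"
```

```text
0 0 -9.00 -0.0003 -0.0008 -0.0000 0.040; 0 0 -9.00 -0.0001 -0.0008 -0.0000 0.040; 0 0 -9.00 0.0000 -0.0008 -0.0000 0.040; 0 0 -9.00 0.0001 -0.0008 -0.0000 0.040; 0 0 -9.00 0.0003 -0.0008 -0.0000 0.040; 0 0 -9.00 0.0004 -0.0007 -0.0000 0.040; 0 0 -9.00 0.0005 -0.0007 -0.0000 0.040; 0 0 -9.00 0.0006 -0.0006 -0.0000 0.040

0 0 -9.00 0.0007 -0.0005 -0.0000 0.040; 0 0 -9.00 0.0007 -0.0004 -0.0000 0.040
```

Emit:
move_arm(rows="0 0 -9.00 -0.0003 -0.0008 0 0.040; 0 0 -9.00 -0.0001 -0.0008 0 0.040; 0 0 -9.00 0.0000 -0.0008 0 0.040; 0 0 -9.00 0.0001 -0.0008 0 0.040; 0 0 -9.00 0.0003 -0.0008 0 0.040; 0 0 -9.00 0.0004 -0.0007 0 0.040; 0 0 -9.00 0.0005 -0.0007 0 0.040; 0 0 -9.00 0.0006 -0.0006 0 0.040")

```text
t: 26.42
eef_pos: [0.6128, 0.0141, 0.0878]
ee_rot: [-3.142, 0.0, -0.913]
force: [-1.1, 0.5, 0.3]
width: 0.0402
gripper_force: 0.0
```

Emit:
move_arm(rows="0 0 -9.00 0.0007 -0.0005 0 0.040; 0 0 -9.00 0.0007 -0.0004 0 0.040; 0 0 0 0 0 0 0.04; 0 0 0 0 0 0 0.04")

```text
t: 26.92
eef_pos: [0.6144, 0.0136, 0.0878]
ee_rot: [-3.142, 0.0, -0.607]
force: [-0.6, 0.2, -0.0]
width: 0.0399
gripper_force: 0.0
```

```bash
cat > bar.py <<'E'
from h import *
import sys
def meas(g):
    P=cloud(g);z=P[...,2];m=(z>.05)&(z<.08)&(np.hypot(P[...,0]-.6085,P[...,1]-.0188)<.026)&(g['im'].max(2)<90)
    q=P[m];zt=np.percentile(q[:,2],85);t=q[abs(q[:,2]-zt)<.004]
    print(len(t),'top z',np.median(t[:,2]).round(5),[ (round(float(x),4)) for x in np.percentile(t[:,2],[5,95])],cv2.minAreaRect(t[:,:2].astype(np.float32)))
    b=abs(z-.03)<.005;b&=(np.hypot(P[...,0]-.62,P[...,1]+.05)<.05)&(g['im'].max(2)>60);print('board z',b.sum(),np.median(z[b]).round(5))
if __name__=='__main__':
    s=arm.get_state();print(s['t'],s['eef_pos'],np.rad2deg(s['ee_rot']),s['force'])
    g=grab('wrist');np.savez(sys.argv[1],**g);meas(g)
    meas(dict(np.load('w4.npz')))
E
python3 bar.py w5.npz
```

```text
26.925 [0.61438304 0.01364933 0.08776371] [-1.79998078e+02  6.08920116e-03 -3.48057981e+01] [-0.57995256  0.21863734 -0.03176473]
1459 top z 0.06763 [0.0654, 0.0688] ((0.6131678223609924, 0.015415283851325512), (0.01385813020169735, 0.02788127213716507), 55.91422653198242)
board z 20403 0.02957
1967 top z 0.06827 [0.0661, 0.0694] ((0.608153760433197, 0.01809854805469513), (0.037510357797145844, 0.014257785864174366), 50.719966888427734)
board z 21196 0.02961
```

Emit:
move_arm(rows="0 0 0 0 0 0.016 0.04; 0 0 0 0 0 0.016 0.04; 0 0 0 0 0 0 0.04; 0 0 0 0 0 0 0; 0 0 0 0 0 0 0; 0 0 0 0 0 0 0; 0 0 0 0 0 0 0", squeeze=25)

```text
t: 27.85
eef_pos: [0.6149, 0.0139, 0.0562]
ee_rot: [-3.141, -0.001, -0.604]
force: [0.1, 0.5, 1.3]
width: 0.0139
gripper_force: 25.0
```

```bash
cat > st.py <<'E'
from h import *
s=arm.get_state();print(s['t'],s['eef_pos'].round(4),np.rad2deg(s['ee_rot']).round(2),s['force'].round(2),s['moment'].round(3),s['width'])
E
python3 st.py
```

```text
27.85 [0.6149 0.0139 0.0562] [-1.7995e+02 -4.0000e-02 -3.4590e+01] [0.13 0.5  1.34] [ 0.411 -0.147  0.075] 0.013850206568902545
```

Emit:
move_arm(rows="0 0 8.5 -0.0001 0.001 0 0;  0 0 0 0 0 0 0; 0 0 0 0 0 0 0")

```text
t: 28.22
eef_pos: [0.6142, 0.013, 0.056]
ee_rot: [-3.141, -0.0, -0.749]
force: [0.8, 0.1, 1.1]
width: 0.0143
gripper_force: 25.0
```

```bash
python3 st.py
```

```text
28.225 [0.6142 0.013  0.056 ] [-1.7997e+02 -2.0000e-02 -4.2940e+01] [0.79 0.05 1.1 ] [ 0.148 -0.332 -0.114] 0.01426174771934982
```

Emit:
move_arm(rows="0 0 8.5 -0.0001 0.001 0 0;  0 0 0 0 0 0 0; 0 0 0 0 0 0 0")

```text
t: 28.6
eef_pos: [0.6133, 0.0122, 0.056]
ee_rot: [-3.141, -0.0, -0.897]
force: [0.9, -0.2, 1.5]
width: 0.0136
gripper_force: 25.0
```

```bash
python3 st.py
```

```text
28.6 [0.6133 0.0122 0.056 ] [-1.7998e+02 -1.0000e-02 -5.1390e+01] [ 0.92 -0.18  1.46] [-0.145 -0.402 -0.034] 0.013637202052121378
```

Emit:
move_arm(rows="0 0 8.5 -0.0001 0.001 0 0;  0 0 0 0 0 0 0; 0 0 0 0 0 0 0")

```text
t: 28.98
eef_pos: [0.6123, 0.0115, 0.0559]
ee_rot: [3.141, -0.0, -1.045]
force: [1.3, -1.3, 1.4]
width: 0.0138
gripper_force: 25.0
```

```bash
python3 st.py
```

```text
28.975 [0.6123 0.0115 0.0559] [ 1.7999e+02 -1.0000e-02 -5.9870e+01] [ 1.3  -1.31  1.42] [-0.596 -0.262 -0.058] 0.013842414542669292
```

Emit:
move_arm(rows="0 0 8.5 -0.0001 0.001 0 0;  0 0 0 0 0 0 0; 0 0 0 0 0 0 0")

```text
t: 29.35
eef_pos: [0.6112, 0.011, 0.0557]
ee_rot: [3.141, -0.0, -1.193]
force: [1.1, -2.6, -0.7]
width: 0.0134
gripper_force: 25.0
```

```bash
python3 st.py
```

```text
29.35 [0.6112 0.011  0.0557] [179.97  -0.   -68.38] [ 1.11 -2.61 -0.73] [-1.027 -0.418 -0.011] 0.013433690602148383
```

Emit:
move_arm(rows="0 0 8.5 -0.0001 0.001 0 0;  0 0 0 0 0 0 0; 0 0 0 0 0 0 0")

```text
t: 29.72
eef_pos: [0.6101, 0.0108, 0.0554]
ee_rot: [3.141, -0.0, -1.342]
force: [1.3, -4.7, -3.4]
width: 0.014
gripper_force: 25.0
```

```bash
python3 st.py
```

```text
29.725 [0.6101 0.0108 0.0554] [ 1.7995e+02 -1.0000e-02 -7.6880e+01] [ 1.32 -4.67 -3.39] [-1.434 -0.54  -0.035] 0.014031957593155142
```

Emit:
move_arm(rows="0 0 8.5 0.0001 0.001 0.0006 0;  0 0 0 0 0 0 0; 0 0 0 0 0 0 0")

```text
t: 30.1
eef_pos: [0.6089, 0.0105, 0.0551]
ee_rot: [3.141, -0.0, -1.49]
force: [-1.3, -3.3, 1.0]
width: 0.0141
gripper_force: 25.0
```

```bash
python3 st.py
```

```text
30.1 [0.6089 0.0105 0.0551] [ 1.7995e+02 -1.0000e-02 -8.5380e+01] [-1.28 -3.33  1.05] [-1.173  0.481  0.074] 0.014065610089393457
```

Emit:
move_arm(rows="0 0 8.5 0 0.001 0.0004 0;  0 0 0 0 0 0 0; 0 0 0 0 0 0 0")

```text
t: 30.48
eef_pos: [0.6078, 0.0105, 0.0547]
ee_rot: [3.141, -0.0, -1.638]
force: [-3.6, -1.8, 3.0]
width: 0.0137
gripper_force: 25.0
```

```bash
python3 st.py
```

```text
30.475 [0.6078 0.0105 0.0547] [ 1.7994e+02 -1.0000e-02 -9.3870e+01] [-3.61 -1.82  2.98] [-0.84   1.544  0.208] 0.013699469752184485
```

Emit:
move_arm(rows="0 0 8 0 0.0008 0.0003 0;  0 0 0 0 0 0 0; 0 0 8 0 0.0008 0.0003 0;  0 0 0 0 0 0 0; 0 0 0 0 0 0 0")

```text
t: 31.1
eef_pos: [0.6058, 0.0109, 0.0541]
ee_rot: [3.14, -0.001, -1.918]
force: [-6.5, -0.5, 5.8]
width: 0.0138
gripper_force: 25.1
```

```bash
python3 st.py
```

```text
31.1 [0.6058 0.0109 0.0541] [ 1.7990e+02 -4.0000e-02 -1.0991e+02] [-6.45 -0.51  5.77] [-0.176  2.334  0.387] 0.013787198390815726
```

Emit:
move_arm(rows="0 0 0 0 0 0 0.04; 0 0 0 0 0 0 0.04; 0 0 0 0 0 0 0.04; 0 0 0 0 0 -0.02 0.04; 0 0 0 0 0 -0.03 0.05; 0 0 0 0 0 0 0.05; 0 0 0 0 0 0 0.05")

```text
t: 31.98
eef_pos: [0.6067, 0.0109, 0.1039]
ee_rot: [-3.142, 0.0, -1.922]
force: [-0.8, -0.2, -0.4]
width: 0.0501
gripper_force: 0.0
```

```bash
sed -i 's/^    meas(dict.*$//' bar.py; python3 bar.py w6.npz
python3 - <<'E'
from h import *
a=np.deg2rad(7.77);M=np.array([[np.cos(a),np.sin(a)],[-np.sin(a),np.cos(a)]])
def edge(g):
    P=cloud(g);B=(P[...,:2]-[.599,.081])@M.T;c=g['im'].astype(int);z=P[...,2]
    m=((c[...,2]-c[...,0])>.3*c[...,2])&(abs(z-.038)<.003)&(abs(B[...,0])>.026)&(abs(B[...,0])<.046)&(abs(B[...,1])<.08)
    return m.sum(),np.percentile(B[m][:,1],[1,3]).round(4)
g=dict(np.load('w6.npz'));print('w4 edge',edge(dict(np.load('w4.npz'))),'w6',edge(g))
for n in('side','scene'):
    h=grab(n);print(n,edge(dict(np.load(n+'0.npz'))),edge(h))
cv2.imwrite('pics/w6.png',cv2.convertScaleAbs(g['im'],alpha=1.8))
E
```

```text
31.975 [0.60672742 0.01090233 0.10394063] [-1.79999890e+02  2.28126958e-02 -1.10104393e+02] [-0.78439587 -0.15792303 -0.42783886]
1597 top z 0.06578 [0.0638, 0.0669] ((0.6087449193000793, 0.017957845702767372), (0.037561722099781036, 0.013867647387087345), 71.02873992919922)
board z 18445 0.02979
w4 edge (np.int64(2893), array([-0.0433, -0.0429])) w6 (np.int64(1645), array([-0.0435, -0.0432]))
side (np.int64(238), array([-0.0445, -0.0432])) (np.int64(181), array([-0.0431, -0.0421]))
scene (np.int64(90), array([-0.0426, -0.0399])) (np.int64(94), array([-0.0421, -0.0404]))
```

View pics/w6.png

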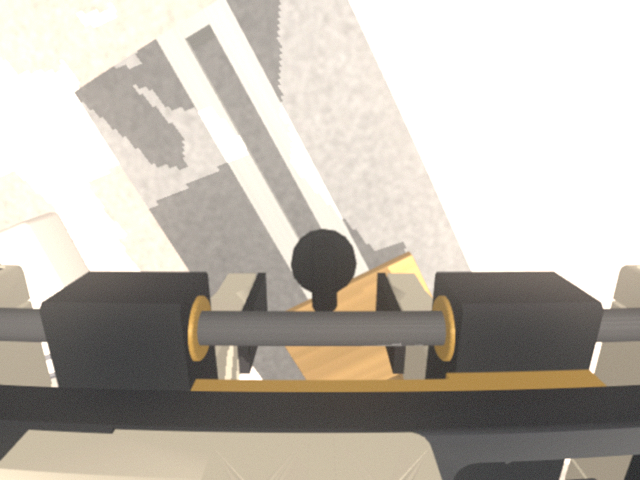

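The wrist view shows the flange at (323,262) against the foot edge, which runs from (290,312) to (408,255). The bar top dropped about 2.1 mm from before clamping, so the ring is snug, and the bookend's edge is unchanged. The robot is clear, so I'm handing in.

```bash
python3 -c "
from station import arm
print(arm.job_done())"
```

```text
the job is handed in; nothing more can be done
None
```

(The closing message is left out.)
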